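# Cap the rebuilt coolant valve and book it in

### The arm

A 7-joint arm with a two-finger parallel gripper is mounted at the origin on the work surface. World frame = base frame: x ahead of the robot, y to its left, z up, the work surface at z = 0. Lengths are in mm, angles in rad, forces in N, time in s.
With the tool pointing down it reaches from about 400 to 900 mm from the base axis. Payload 5.6 kg.
Tool frame: the origin (TCP) lies midway between the tips of the shut fingers; the grasp point (between the pads) lies 19 mm behind it; x points along the fingers, y is the direction in which the jaws open and shut, and the axes are right-handed (so a half turn about x gives the same grasp; the last joint's range is limited). The gripper opens to 92 mm and grips with 3 to 60 N. Pads are 20 mm wide; open, the fingers measure 128 mm over their backs; the gripper's body (75 mm by 189 mm) begins 69 mm behind the grasp point.
Start: joints at [1.087, 0.468, -0.012, 1.603, 0.006, 1.071, -0.056], TCP at [277.292, -587.894, 191.392] pointing down, gripper open.
Joint ranges: [-2.53, 2.53], [-0.31, 2.02], [-1.57, 1.55], [0.28, 2.44], [-1.29, 4.43], [0.15, 1.84], [-2.92, 2.92]. Speed limits (rad/s): [2.57, 2.57, 3.14, 3.14, 3.14, 3.14, 3.14].

### API

Orientations are given as a rotation vector (axis times angle).
In Python, from cell import robot, grip, kin, viewer gives the robot as it stands. Calls block until the motion is done:
- robot.movep(position, orientation): joint-space move of the TCP to a pose.
- robot.servo_line(position, feed=150, rotation=None): straight line of the TCP; rotation=None keeps the orientation; feed is the mean speed in mm/s.
- robot.goto_joints(angles): joint-space move.
- grip(opening, newtons=None): opening from 0.0 (shut) to 1.0 (fully open); newtons is the grip in N (None keeps the last); returns when the fingers have stopped.
- robot.hold(seconds).
- kin.ik(position, orientation): joint angles nearest the present ones, or None.
- robot.observe(): the state.
- viewer.read_camera(name): name is "scene" or "top" or "wrist"; returns the picture (400x640x3 uint8, red, green, blue); there is no depth.
- viewer.camera_info(name): a dict with "camera_matrix" (3x3 intrinsics, pixels), "R" (3x3) and "t" (3): a world point X has camera coordinates R X + t. Camera axes: x right, y down, z forward; pixel columns grow to the right and rows downward; lengths in mm; the calibration is good to about 2 mm. A picture is of the moment at which its call begins: read the wrist's pose just before it. camera_info takes no time and is no camera call; for the wrist camera it gives the pose at the moment of the call.
A pose or a line that the arm cannot do raises robot.IKError and nothing moves.
- robot.job_done(): hands the job in, once; it reports no verdict.
Trained networks look in the newest picture that a camera, given by its name, has taken for a name from the list of things; names that differ only in an ending like _2 or _b are one class to them, and where a whole thing is asked for, a point or a joint stands for the part that bears it (a point fixed in the world has none). Each returns a list of dicts, best first, with "confidence" (0 to 1); they miss things now and then, are a little off and sometimes report something else, mostly with a low value. They report only what shows in the picture. A call takes as long as a camera call. They do not tell look-alikes from the thing itself.
- viewer.silhouettes(name, camera): "mask" (400x640 bool, what is visible of it).
- viewer.pinpoint(name, camera): "at" ([x, y, z] in mm, in the coordinates of the camera as it stood for that picture, good to about 4 mm: a listed point, or the origin of a listed thing).
The state is a dict: "t": time; "joints": joint angles; "joint_velocities": joint speeds; "joint_torque": joint torques, N m; "tcp_pos": TCP position; "tcp_rot": TCP orientation; "contact_force": force on the tool from outside, world axes, zero at the start; "wrist_torque": the same for the moment, N m; "grip_width": opening from 0.0 (shut) to 1.0 (fully open).
Only numpy, scipy, OpenCV 4.12 (cv2) and the standard library are available. Lean on these libraries where they do the work, as an engineer would, in place of code of your own. Each camera call takes 0.05 s, during which the arm holds its last target. There are 200 camera calls.

### The job

This rebuilt coolant valve goes back into stock: close its three open necks with the three red caps on the bench, each cap pushed fully down onto the shoulder of its neck. The caps and necks differ slightly in size and nobody has noted which neck is which, so find each cap's neck by trying. Then pick up the scanner, hold it steady for about a second with its beam on the code label of the valve from about 10 cm away, and put it back in its cradle; leave the carton, the tin and the screwdriver where they are.

Things in the scene. Friction and masses are not known exactly. Their poses are not given: they have to be found in the camera images.
- cap_a: Loose red plastic transit cap: a round ribbed cup that at the start stands on the bench with its open end down and its closed end up. This is the narrowest of the three look-alikes: bore 29.6 mm, outside 36 mm. Height 37 mm, inner depth 33 mm, wall 3.2 mm, 22 g. Origin: centre of its open rim; z points to the closed end. Grip it across its outside from above; any direction will do.
- cap_b: Loose red plastic transit cap: a round ribbed cup that at the start stands on the bench with its open end down and its closed end up. This is the middle one of the three look-alikes: bore 33.6 mm, outside 40 mm. Height 37 mm, inner depth 33 mm, wall 3.2 mm, 22 g. Origin: centre of its open rim; z points to the closed end. Grip it across its outside from above; any direction will do.
- cap_c: Loose red plastic transit cap: a round ribbed cup that at the start stands on the bench with its open end down and its closed end up. This is the widest of the three look-alikes: bore 37.6 mm, outside 44 mm. Height 37 mm, inner depth 33 mm, wall 3.2 mm, 22 g. Origin: centre of its open rim; z points to the closed end. Grip it across its outside from above; any direction will do.
- valve_unit: Black coolant valve bolted to a steel plate (130 x 340 mm), fixed. Origin on the bench, z up, the row of necks along y. Cover 94 x 314 mm, top at z = 54 mm; three bosses (54 mm wide) rise to the shoulders at z = 60 mm, an upright neck on each. Grey motor housing 74 x 65 mm, centre at y = -127 mm, top at z = 79 mm, carries the code label. Pump on the +x side below z = 60 mm.
- port0 (a point): Centre of the shoulder at the foot of one of the three upright aluminium necks, y = 110 mm on the valve unit; axes as the unit's. The neck rises 29 mm above this point; its top 4 mm taper in by 2.5 mm a side. The necks are 28, 32 and 36 mm in outside diameter, one of each; which one stands at which port changes from unit to unit and is not known.
- port1 (a point): Centre of the shoulder at the foot of one of the three upright aluminium necks, y = 40 mm on the valve unit; axes as the unit's. The cap of the right size slips on with 1.6 mm of play until its rim lies on the shoulder; a cap too small stops on the taper, 1 to 3 mm below the top of the neck. Neck height and sizes: see port0.
- port2 (a point): Centre of the shoulder at the foot of one of the three upright aluminium necks, y = -30 mm on the valve unit; axes as the unit's. A cap too large also slides down, but then another neck is left without a cap that fits. Neck height and sizes: see port0.
- label (a point): Centre of the white square 2D code label, 44 x 44 mm, lying face up on top of the grey motor housing, 79.5 mm above the bench; z is its normal (up), x and y as the valve unit's. It reads from any side.
- scanner: Loose cordless pistol scanner, 0.17 kg: black head (80 x 46 x 40 mm) with dark red window, grey handle; reads by itself, no trigger. It starts in its cradle, head pitched 45 degrees nose down. In this pose the origin is below the head's centre, level with the handle's tail (lowest); x ahead (level), z up. Head centre z = 61, top z = 104, nose x = 42, handle back to x = -125 mm.
- scanner_grip (a point): Where to grip the scanner from above: midway between the flat sides of its head, 46 mm apart along the scanner's y; axes as scanner. At (-12, 0, 73) mm in the scanner's frame, near the centre of mass.
- scan_window (a point): Centre of the scanner's window, at (28, 0, 33) mm in the scanner's frame; x points out along the reading beam (45 degrees below the scanner's level x axis), y as the scanner's. Reads a label 50 to 150 mm ahead along x, within 15 mm of the beam's axis, and with the beam within 60 degrees of the label's normal.
- cradle: Fixed grey and black scanner cradle on the bench: a base 190 x 74 mm, 6 mm thick, and a V that takes the nose of the head, between two cheeks with 54 mm between them, 40 mm high. Origin on the bench, x ahead (as the resting scanner), z up.
- cradle_seat (a point): Where the scanner's origin lies when it rests in the cradle, 6 mm above the bench; axes as the cradle's. Lowered straight down within about 3 mm of it and with the same heading, the scanner finds its seat in the V.
- bulb_carton: Small yellow and blue carton, 50 x 50 x 75 mm, origin under its centre. Leave alone.
- grease_tin: Tin of 60 mm diameter, 55 mm high, with an orange label, origin under its centre. Leave alone.
- screwdriver: Screwdriver with a red handle, 190 mm long, lying on the bench along its x. Leave alone.
Not all that is in view belongs to the job. What is shaped like the scanner but green is not meant.

How it is judged (in metres and radians):
On the way, in this order (a step that is already met when the one before it is completed fails the run):
1. all three necks are closed, a cap fully down on each shoulder and let go (((horizontal distance between cap_a and port0 below 0.004 m and z of cap_a in the frame of port0 below 0.003 m and angle between cap_a's own z axis and vertical below 0.12 rad) or (horizontal distance between cap_b and port0 below 0.004 m and z of cap_b in the frame of port0 below 0.003 m and angle between cap_b's own z axis and vertical below 0.12 rad) or (horizontal distance between cap_c and port0 below 0.004 m and z of cap_c in the frame of port0 below 0.003 m and angle between cap_c's own z axis and vertical below 0.12 rad)) and ((horizontal distance between cap_a and port1 below 0.004 m and z of cap_a in the frame of port1 below 0.003 m and angle between cap_a's own z axis and vertical below 0.12 rad) or (horizontal distance between cap_b and port1 below 0.004 m and z of cap_b in the frame of port1 below 0.003 m and angle between cap_b's own z axis and vertical below 0.12 rad) or (horizontal distance between cap_c and port1 below 0.004 m and z of cap_c in the frame of port1 below 0.003 m and angle between cap_c's own z axis and vertical below 0.12 rad)) and ((horizontal distance between cap_a and port2 below 0.004 m and z of cap_a in the frame of port2 below 0.003 m and angle between cap_a's own z axis and vertical below 0.12 rad) or (horizontal distance between cap_b and port2 below 0.004 m and z of cap_b in the frame of port2 below 0.003 m and angle between cap_b's own z axis and vertical below 0.12 rad) or (horizontal distance between cap_c and port2 below 0.004 m and z of cap_c in the frame of port2 below 0.003 m and angle between cap_c's own z axis and vertical below 0.12 rad)) and contact force between the fingers and cap_a below 0.1 N and contact force between the fingers and cap_b below 0.1 N and contact force between the fingers and cap_c below 0.1 N), for 0.2 s.
2. the scanner, held in the gripper, keeps its beam steadily on the label for 0.8 s (x of label in the frame of scan_window between 0.05 and 0.15 m and y of label in the frame of scan_window between -0.02 and 0.02 m and z of label in the frame of scan_window between -0.016 and 0.016 m and angle between the x axis of scan_window and the z axis of label, either way round below 1.05 rad and linear speed of scanner below 0.03 m/s and angular speed of scanner below 0.2 rad/s and contact force between the fingers and scanner above 0.5 N), for 0.8 s.
At the end, for the whole second after the job is handed in: Each of the three necks carries a cap whose rim is within 3 mm of the shoulder and 4 mm of the neck's centre, upright and still; the scanner rests in its cradle within 12 mm and 0.15 rad of its seat, released (all of step 1 and linear speed of each of cap_a, cap_b, cap_c, scanner below 0.02 m/s and distance between scanner and cradle_seat below 0.012 m and angle between the x axis of scanner and the x axis of cradle, either way round below 0.15 rad and angle between scanner's own z axis and vertical below 0.12 rad and contact force between the fingers and scanner below 0.1 N); the robot touches nothing.
It fails at once if the carton is pushed more than 25 mm or tipped over (distance of bulb_carton from where it was at the start of the episode above 0.025 m or angle between bulb_carton's own z axis and vertical above 0.5 rad).
It fails at once if the tin is pushed more than 25 mm or tipped over (distance of grease_tin from where it was at the start of the episode above 0.025 m or angle between grease_tin's own z axis and vertical above 0.5 rad).
It fails at once if the screwdriver is pushed more than 25 mm or tipped over (distance of screwdriver from where it was at the start of the episode above 0.025 m).
It also fails if it takes over 72 s, if anything falls off the work surface, if the arm or the gripper's body presses on something with over 40 N, if the wrist force passes 120 N, or if a joint passes its speed limit or range.

## Working session

There is one attempt and no reset: what is moved stays moved. The work goes in short steps, each a Python script; the robot and the scene stay as the last script left them, time stands still between calls to the robot, and variables do not carry over. Pictures are saved under pics/ and viewed, about 8 in all and at most 12, crops included, and the job is handed in when it is done.

```bash
ls; mkdir -p pics; python3 - <<'E'
from cell import robot, grip, kin, viewer
import cv2, numpy as np
ims=[]
for c in ("scene","top"):
    im=viewer.read_camera(c); cv2.imwrite(f"pics/{c}0.png",im[:,:,::-1])
    i=viewer.camera_info(c); K,R,t=[np.array(i[k]) for k in("camera_matrix","R","t")]
    print(c,K.tolist(),R.round(3).tolist(),t.round(1).tolist())
    for n in ["cap_a","port0","port1","port2","valve_unit","label","scanner","scanner_grip","cradle","cradle_seat","bulb_carton","grease_tin","screwdriver"]:
        for d in viewer.pinpoint(n,c)[:5]:
            p=np.array(d["at"]); px=K@p; print(n,round(d["confidence"],2),(R.T@(p-t)).round(1),(px[:2]/px[2]).round())
o=robot.observe(); print(o["t"],o["tcp_pos"],o["tcp_rot"])
E
```

```text
pics
scene [[475.0710627501659, 0.0, 311.21289615209025], [0.0, 475.0710627501659, 200.16362724270053], [0.0, 0.0, 1.0]] [[-0.646, 0.763, 0.024], [0.374, 0.343, -0.862], [-0.666, -0.547, -0.507]] [397.1, -126.8, 1566.3]
cap_a 0.87 [463.2 227.    1.6] [425. 252.]
cap_a 0.7 [508.6 359.4  -2.4] [469. 287.]
cap_a 0.62 [598.6 249.5  -3.1] [404. 285.]
cap_a 0.51 [ 516.1 -401.6    2.8] [231. 176.]
port0 0.95 [636.9 -50.9  55.9] [290. 219.]
port0 0.6 [623.3  19.   61.2] [316. 226.]
port0 0.58 [606.   83.6  55.4] [342. 235.]
port1 0.95 [636.9 -50.9  55.9] [290. 219.]
port1 0.6 [623.3  19.   61.2] [316. 226.]
port1 0.58 [606.   83.6  55.4] [342. 235.]
port2 0.95 [636.9 -50.9  55.9] [290. 219.]
port2 0.6 [623.3  19.   61.2] [316. 226.]
port2 0.58 [606.   83.6  55.4] [342. 235.]
valve_unit 0.89 [632.9 -16.9   1.8] [301. 242.]
label 0.59 [ 652.7 -144.9   78.7] [257. 200.]
scanner 0.73 [ 515.6 -401.6    3.3] [231. 176.]
scanner 0.7 [ 344.  -410.1   16.7] [269. 153.]
scanner 0.63 [ 777.7 -388.3   22.8] [159. 204.]
scanner_grip 0.91 [ 704.3 -368.    19.9] [187. 198.]
scanner_grip 0.74 [ 517.6 -417.5
[... 1509 characters left out ...]
  80.6] [454. 227.]
scanner_grip 0.82 [ 700.1 -373.2   19.7] [434. 174.]
scanner_grip 0.69 [ 364.8 -340.2   21.8] [422. 278.]
scanner_grip 0.27 [626.1  23.3  54.8] [311. 183.]
scanner_grip 0.21 [635.3 -48.3  62.2] [334. 181.]
cradle 0.56 [ 511.  -406.1    0.7] [442. 233.]
cradle 0.44 [347.2 119.9   1.2] [273. 271.]
cradle_seat 0.59 [ 402.  -192.6   -2.5] [374. 262.]
bulb_carton 0.68 [378.  -53.1   0.8] [329. 266.]
grease_tin 0.68 [ 398.9 -195.    -3.2] [374. 263.]
grease_tin 0.63 [381.1 -50.3  -1.1] [328. 265.]
screwdriver 0.75 [346.3 118.4  -4.1] [274. 272.]
screwdriver 0.56 [609.1  87.7  56.6] [290. 187.]
1.4 [ 277.30570129 -587.88575691  191.39399979] [ 1.9772548   0.44294141 -1.97730313]
```

```bash
python3 - <<'E'
import cv2,numpy as np
a=cv2.imread("pics/scene0.png");b=cv2.imread("pics/top0.png")
a=cv2.resize(a[120:320,130:500],(800,432),interpolation=3); 
cv2.imwrite("pics/a1.png",a)
b=cv2.resize(b[120:320,180:480],(800,533),interpolation=3);cv2.imwrite("pics/b1.png",b)
E
```

```text
(no output)
```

View pics/a1.png

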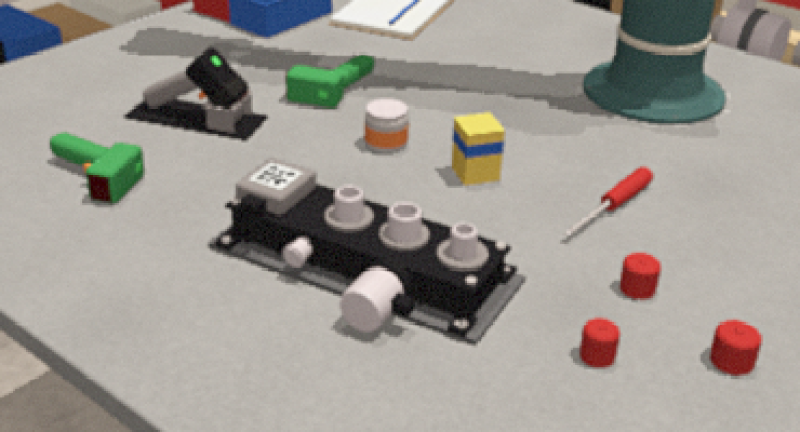

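View pics/b1.png

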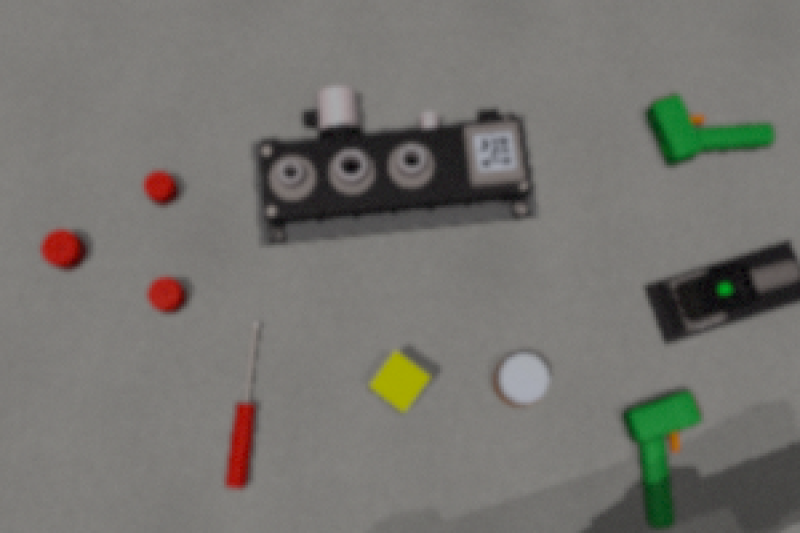

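Only the black-headed, grey-handled scanner in the cradle (scene crop (210,80), top crop (725,290)) fits. The green guns at top crop (690,130) and (660,430) are decoys. The caps run small (598,250), medium (466,226) and large (509,359). I'll take close views with the wrist camera: scanner, then valve, then caps.

```bash
cat > h.py <<'E'
from cell import robot, grip, kin, viewer
import cv2, numpy as np
from scipy.spatial.transform import Rotation as Rot
def rv(a, pitch=0):
    """tool down, jaws opening along yaw a (rad)"""
    y=np.array([np.cos(a),np.sin(a),0]); x=np.array([0,0,-1.]); M=np.c_[x,y,np.cross(x,y)]
    return Rot.from_matrix(M).as_rotvec()
def cam(c):
    i=viewer.camera_info(c); return [np.array(i[k]) for k in("camera_matrix","R","t")]
def look(c,file,names):
    K,R,t=cam(c); im=viewer.read_camera(c); cv2.imwrite(file,im[:,:,::-1])
    for n in names:
        for d in viewer.pinpoint(n,c)[:4]:
            p=np.array(d["at"]); px=K@p
            print(n,round(d["confidence"],2),(R.T@(p-t)).round(1),(px[:2]/px[2]).round())
    return im,K,R,t
def st():
    o=robot.observe(); print("t",round(o["t"],2),"tcp",o["tcp_pos"].round(1) if hasattr(o["tcp_pos"],'round') else o["tcp_pos"],"F",np.round(o["contact_force"],1),"w",round(o["grip_width"],3)); return o
E
python3 - <<'E'
from h import *
K,R,t=cam("wrist"); o=robot.observe(); T=Rot.from_rotvec(o["tcp_rot"]).as_matrix()
C=-R.T@t; print(K.tolist(),"cam in tool",(T.T@(C-o["tcp_pos"])).round(1),(R@T).round(3).tolist()); print(T.round(2).tolist())
for a in np.arange(-180,180,30):
    print(a,[None if (q:=kin.ik(p,rv(np.radians(a)))) is None else np.round(q,2).tolist() for p in([520,-410,350],[520,-410,60],[630,20,350],[640,-50,110],[510,360,30])])
E
```

```text
[[294.09795212808314, 0.0, 316.31403535023907], [0.0, 294.09795212808314, 196.90254726591382], [0.0, 0.0, 1.0]] cam in tool [-192.9   -0.5  -72.4] [[-0.002, 1.0, -0.001], [-0.257, 0.001, 0.966], [0.966, 0.002, 0.257]]
[[-0.0, 0.43, -0.9], [-0.0, -0.9, -0.43], [-1.0, 0.0, 0.0]]
-180 [[0.42, 0.39, 0.28, 1.38, -0.11, 1.39, -2.44], [0.38, 0.65, 0.34, 1.68, -0.27, 0.86, -2.31], [0.7, 0.67, -1.32, 1.4, 0.65, 1.55, 2.57], [-0.77, 0.98, 1.34, 1.74, -1.01, 1.28, -2.33], [0.13, 1.16, -1.34, 1.72, 1.18, 1.3, 1.66]]
-150 [[0.49, 0.39, 0.19, 1.37, -0.07, 1.39, -1.95], [0.46, 0.64, 0.23, 1.68, -0.18, 0.85, -1.86], [0.09, 0.34, -0.23, 1.44, 0.08, 1.37, -2.77], [0.0, 0.54, 0.03, 1.69, -0.02, 0.91, -2.58], [0.13, 1.16, -1.34, 1.72, 1.18, 1.3, 2.18]]
-120 [[0.56, 0.39, 0.09, 1.37, -0.03, 1.39, -1.45], [0.54, 0.63, 0.11, 1.67, -0.09, 0.85, -1.41], [0.16, 0.35, -0.33, 1.43, 0.11, 1.38, -2.27], [0.08, 0.54, -0.08, 1.69, 0.05, 0.91, -2.11], [-1.14, 0.71, 0.66, 1.81, -0.57, 0.83, -2.29]]
-90 [[0.61, 0.39, 0.0, 1.36, -0.0, 1.39, -0.95], [0.61, 0.63, 0.01, 1.66, -0.01, 0.85, -0.95], [0.2, 0.36, -0.39, 1.43, 
[... 1237 characters left out ...]
.96, 1.09, -0.33]]
90 [[1.03, 0.46, -0.62, 1.33, 0.27, 1.43, 1.99], [1.02, 0.72, -0.59, 1.63, 0.48, 0.93, 1.83], [0.45, 0.44, -0.77, 1.41, 0.3, 1.41, 1.25], [0.5, 0.66, -0.69, 1.66, 0.48, 1.0, 1.23], [0.06, 0.98, -1.12, 1.73, 0.98, 1.11, 0.19]]
120 [[1.34, 0.74, -1.32, 1.31, 0.71, 1.6, 2.22], [1.37, 1.14, -1.34, 1.61, 1.14, 1.34, 1.96], [0.7, 0.67, -1.32, 1.4, 0.65, 1.55, 1.53], [0.81, 1.02, -1.33, 1.64, 1.02, 1.33, 1.4], [0.06, 0.98, -1.12, 1.73, 0.98, 1.11, 0.71]]
150 [[-0.16, 0.68, 1.35, 1.42, -0.66, 1.55, -2.52], [0.3, 0.67, 0.45, 1.69, -0.36, 0.87, -2.76], [0.7, 0.67, -1.32, 1.4, 0.65, 1.55, 2.05], [0.81, 1.02, -1.33, 1.64, 1.02, 1.33, 1.92], [0.06, 0.98, -1.12, 1.73, 0.98, 1.11, 1.23]]
```

```bash
python3 - <<'E'
from h import *
a=np.radians(10.7)
robot.movep([560,30,260],rv(a)); st()
im1,*_=look("wrist","pics/w1.png",["port0","label","valve_unit"])
robot.movep([530,290,230],rv(a)); st()
im2,*_=look("wrist","pics/w2.png",["cap_a"])
cv2.imwrite("pics/w12.png",cv2.resize(np.vstack([im1,im2])[:,:,::-1],(480,600),interpolation=3)); st()
E
```

```text
t 3.83 tcp [560.1  28.6 259.7] F [-0.1 -0.1 -0.4] w 1.003
port0 0.92 [632.7 -46.1  64.8] [357. 235.]
port0 0.61 [611.7  87.1  62.2] [363. 138.]
port0 0.57 [625.   22.5  57.9] [362. 186.]
label 0.74 [ 655.  -142.9   78.9] [359. 302.]
valve_unit 0.95 [634.3 -21.7   3.1] [356. 206.]
t 5.05 tcp [531.  288.2 229.9] F [ 0.4 -0.  -0.7] w 1.004
cap_a 0.78 [593.  252.6  -2. ] [352. 200.]
cap_a 0.61 [510.9 358.8   2.1] [311. 118.]
cap_a 0.55 [464.5 224.9   0.6] [265. 203.]
cap_a 0.36 [608.8  90.9  63.1] [344. 322.]
t 5.15 tcp [531.3 287.7 230.1] F [ 0.4 -0.4  0.5] w 0.999
```

View pics/w12.png

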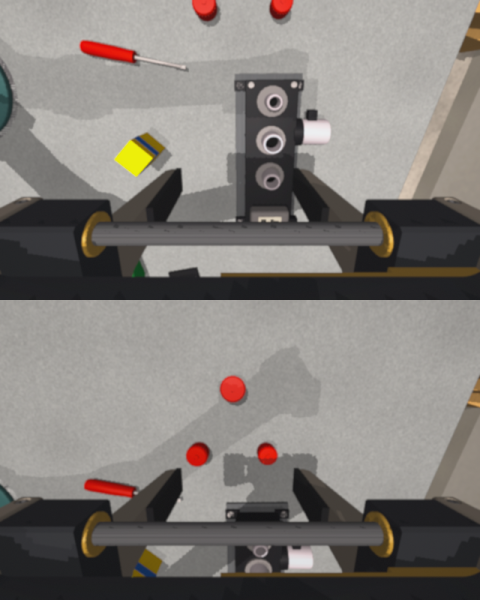

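```bash
python3 - <<'E'
from h import *
from scipy.optimize import least_squares
obs={110:[(606,83.6),(611.8,87.2),(611.7,87.1)],40:[(623.3,19),(627.2,22.7),(625,22.5)],-30:[(636.9,-50.9),(635.2,-49.5),(632.7,-46.1)],
 -127:[(652.7,-144.9),(654.5,-141.8),(655,-142.9)],0:[(632.9,-16.9),(629.1,-17.6),(634.3,-21.7)]}
def P(u,y): return np.array([u[0]-y*np.sin(u[2]),u[1]+y*np.cos(u[2])])
f=lambda u:np.concatenate([P(u,y)-o for y,l in obs.items() for o in l])
r=least_squares(f,[630,-17,.18],loss="soft_l1",f_scale=2); print(r.x,np.degrees(r.x[2]));u=r.x
np.save("u.npy",u)
for y in(110,40,-30):print(y,P(u,y).round(1))
# caps from w2: red blobs; camera pose at that time == now (arm held)
K,R,t=cam("wrist"); C=-R.T@t
im=cv2.imread("pics/w2.png"); hsv=cv2.cvtColor(im,cv2.COLOR_BGR2HSV)
m=(((hsv[...,0]<8)|(hsv[...,0]>172))&(hsv[...,1]>150)&(hsv[...,2]>50)).astype(np.uint8)
n,l,s,c=cv2.connectedComponentsWithStats(m)
circ=lambda x,y,z,r:np.c_[x+r*np.cos(th),y+r*np.sin(th),np.full(th.size,z)]
th=np.linspace(0,2*np.pi,60)
def proj(X):
    p=(K@(R@X.T+t[:,None]));return (p[:2]/p[2]).T
for i in range(1,n):
    if s[i,4]<150: continue
    cnt=max(cv2.findContours((l==i).astype(np.uint8),0,1)[0],key=len)
    A0=s[i,4]
    def sil(v):
        return cv2.convexHull(np.vstack([proj(circ(v[0],v[1],0,v[2])),proj(circ(v[0],v[1],37,v[2]))]).astype(np.float32))
    def g(v):
        h=sil(v); return [cv2.pointPolygonTest(h,(float(q[0][0]),float(q[0][1])),True)-.5 for q in cnt]
    d=np.linalg.inv(K)@[*c[i],1];d=R.T@d;p0=C+d*(18-C[2])/d[2]
    q=least_squares(g,[p0[0],p0[1],19],loss="soft_l1"); print("cap",q.x.round(1),"area",A0,c[i].round())
# neck crop, w1 enlarged
w=cv2.imread("pics/w1.png");cv2.imwrite("pics/n1.png",cv2.resize(w[100:300,310:450],(420,600),interpolation=cv2.INTER_CUBIC))
E
```

```text
[ 6.31163078e+02 -1.92191536e+01  1.82777617e-01] 10.472386020779432
110 [611.2  88.9]
40 [623.9  20.1]
-30 [636.6 -48.7]
cap [510.2 357.1  19.8] area 898 [310. 118.]
cap [466.1 226.4  18.2] area 708 [263. 206.]
cap [596.4 250.8  19. ] area 579 [356. 205.]
cap [303.8 129.   19. ] area 985 [145. 250.]
```

View pics/n1.png

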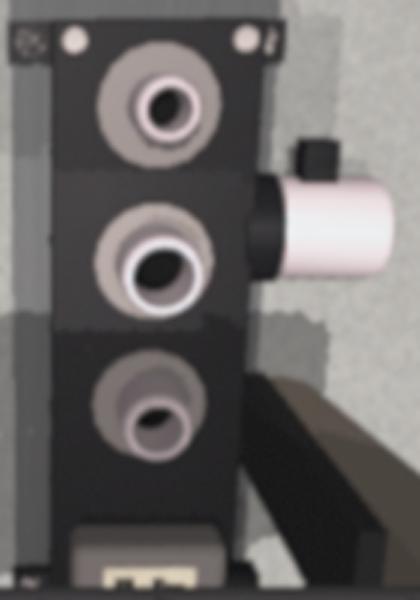

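```bash
python3 - <<'E'
from h import *
K,R0,t0=cam("wrist"); o=robot.observe(); T0=Rot.from_rotvec(o["tcp_rot"]).as_matrix()
off=T0.T@(-R0.T@t0-o["tcp_pos"]); RT=R0@T0
T=Rot.from_rotvec(rv(np.radians(10.7))).as_matrix(); R=RT@T.T; C=np.array([560.1,28.6,259.7])+T@off
u=np.load("u.npy")
im=cv2.imread("pics/w1.png")
for n,px,z in [("p0",(168,108),89),("p1",(163,275),89),("p2",(157,430),89),("s0",(160,104),60),("s1",(154,262),60),("s2",(149,406),60)]:
    d=R.T@np.linalg.inv(K)@[310+px[0]/3,100+px[1]/3,1]; X=C+d*(z-C[2])/d[2]; print(n,X.round(1), "px/mm*3",round(3*294/((R@(X-C))[2]),2))
E
```

```text
p0 [609.8  90.8  89. ] px/mm*3 2.47
p1 [623.8  22.7  89. ] px/mm*3 2.35
p2 [637.4 -47.2  89. ] px/mm*3 2.24
s0 [611.1  91.1  60. ] px/mm*3 2.29
s1 [624.5  21.7  60. ] px/mm*3 2.19
s2 [638.1 -47.6  60. ] px/mm*3 2.09
```

Neck tops measure about 26, 35 and 29.5 mm with blur, which points to port0 = narrow, port1 = wide and port2 = middle. I'll test this by trying, starting with cap_a on port0.

```bash
cat >> h.py <<'E'
A=np.radians(10.5)
PORT={0:(610.6,90.3),1:(624.0,21.5),2:(637.4,-47.3)}
CAP={"a":(597,250.8),"b":(466,226),"c":(510,357.8)}
def go(p,feed): robot.servo_line(list(map(float,p)),feed=feed)
def pick(c,z=9,N=15):
    x,y=CAP[c]; grip(0.75); robot.movep([x,y,70],rv(A)); robot.hold(.15)
    go([x,y,z],120); robot.hold(.1); grip(0.0,N); st(); go([x,y,130],250)
def over(p):
    x,y=PORT[p]; robot.movep([x,y,118],rv(A)); robot.hold(.3); st()
def insert(p,z=9):
    x,y=PORT[p]; h=104.; end=60.+z; trace=[]
    F0=np.array(robot.observe()["contact_force"])
    go([x,y,h],60); n=0
    while h>end and n<40:
        n+=1; h=max(end,h-2); go([x,y,h],60)
        o=robot.observe(); F=np.array(o["contact_force"])-F0; trace.append((round(h-z-60,1),*F.round(1)))
        if np.hypot(F[0],F[1])>1.5:
            d=np.clip(.15*F[:2],-.6,.6); x+=d[0]; y+=d[1]
        if F[2]>20: h+=2.5; 
        if sum(abs(q[3])>20 for q in trace)>6: break
    print(trace); print("end xy",round(x,2),round(y,2)); o=st(); return o
E
python3 - <<'E'
from h import *
pick("a"); over(0); insert(0)
E
```

```text
t 7.92 tcp [597.  250.8   9.1] F [-0.3  0.   0.6] w 0.382
t 9.55 tcp [610.4  92.  118. ] F [ 0.3 -0.4 -0.1] w 0.385
[(33.0, np.float64(-0.1), np.float64(0.9), np.float64(0.0)), (31.0, np.float64(-0.2), np.float64(-0.4), np.float64(-0.2)), (29.0, np.float64(-0.6), np.float64(0.4), np.float64(-0.6)), (27.0, np.float64(0.3), np.float64(1.1), np.float64(-0.2)), (25.0, np.float64(-2.0), np.float64(0.0), np.float64(-0.6)), (23.0, np.float64(0.8), np.float64(-0.6), np.float64(-0.2)), (21.0, np.float64(0.5), np.float64(-0.3), np.float64(-0.3)), (19.0, np.float64(1.2), np.float64(-0.4), np.float64(-1.4)), (17.0, np.float64(0.0), np.float64(-1.4), np.float64(-0.5)), (15.0, np.float64(0.4), np.float64(-1.0), np.float64(-0.5)), (13.0, np.float64(0.4), np.float64(-0.6), np.float64(-0.8)), (11.0, np.float64(-0.9), np.float64(-1.6), np.float64(-0.5)), (9.0, np.float64(0.2), np.float64(-0.3), np.float64(0.2)), (7.0, np.float64(0.2), np.float64(-1.2), np.float64(-0.9)), (5.0, np.float64(0.7), np.float64(-1.8), np.float64(-0.3)), (3.0, np.float64(-0.1), np.float64(-1.2), np.float64(0.4)), (1.0, np.float64(1.1), np.float64(-0.7), np.float64(0.4)), (0.0, np.float64(-1.1), np.float64(-2.7), np.float64(4.5))]
end xy 610.12 89.38
t 14.43 tcp [610.5  89.4  69.5] F [-0.8 -3.1  4.5] w 0.381
```

```bash
sed -i 's/0:(610.6,90.3),1:(624.0,21.5),2:(637.4,-47.3)/0:(610.3,89.3),1:(623.8,20.7),2:(637.2,-48.1)/; s/h-2); go(\[x,y,h\],60)/h-3); go([x,y,h],80)/' h.py
python3 - <<'E'
from h import *
x,y=robot.observe()["tcp_pos"][:2]
go([x,y,68],40); st(); grip(0.75); go([x,y,130],250)
pick("b"); over(2); insert(2)
E
```

```text
t 14.68 tcp [610.7  88.5  69. ] F [-1.8 -4.   9.3] w 0.385
t 18.26 tcp [466.1 226.    9.2] F [-0.3 -0.3  2.3] w 0.43
t 20.42 tcp [637.2 -47.  118.3] F [0.  0.3 0. ] w 0.427
[(32.0, np.float64(0.5), np.float64(-1.4), np.float64(-0.2)), (29.0, np.float64(0.0), np.float64(-0.0), np.float64(-0.9)), (26.0, np.float64(0.5), np.float64(-0.1), np.float64(-0.2)), (23.0, np.float64(0.4), np.float64(0.0), np.float64(-1.1)), (20.0, np.float64(0.9), np.float64(-0.7), np.float64(0.1)), (17.0, np.float64(-0.8), np.float64(-0.3), np.float64(-1.0)), (14.0, np.float64(0.2), np.float64(0.1), np.float64(-0.7)), (11.0, np.float64(-0.1), np.float64(-0.0), np.float64(-0.6)), (8.0, np.float64(-0.1), np.float64(-0.8), np.float64(0.3)), (5.0, np.float64(-0.7), np.float64(0.6), np.float64(0.8)), (2.0, np.float64(0.5), np.float64(-0.7), np.float64(-0.0)), (0.0, np.float64(1.2), np.float64(-1.2), np.float64(1.7))]
end xy 637.44 -48.5
t 23.8 tcp [637.7 -48.2  69.3] F [ 1.2 -0.9  1.7] w 0.426
```

```bash
python3 - <<'E'
from h import *
x,y=robot.observe()["tcp_pos"][:2]
go([x,y,68],40); st(); grip(0.75); go([x,y,130],250)
pick("c"); over(1); insert(1)
x,y=robot.observe()["tcp_pos"][:2]
go([x,y,68],40); st()
E
```

```text
t 24.05 tcp [637.7 -48.2  69.1] F [-2.6 -0.8  7.7] w 0.426
t 28.27 tcp [510.2 357.9   9.3] F [-0.7 -0.8  2.8] w 0.474
t 30.53 tcp [623.8  21.8 118.1] F [-0.  -0.9 -0.3] w 0.474
[(32.0, np.float64(0.4), np.float64(0.2), np.float64(0.4)), (29.0, np.float64(-0.8), np.float64(0.7), np.float64(0.0)), (26.0, np.float64(0.2), np.float64(1.0), np.float64(0.3)), (23.0, np.float64(0.3), np.float64(1.2), np.float64(-0.1)), (20.0, np.float64(0.1), np.float64(0.7), np.float64(0.5)), (17.0, np.float64(-0.0), np.float64(1.2), np.float64(-0.8)), (14.0, np.float64(-1.3), np.float64(1.0), np.float64(-0.5)), (11.0, np.float64(-0.3), np.float64(0.6), np.float64(-0.5)), (8.0, np.float64(-0.2), np.float64(0.8), np.float64(0.2)), (5.0, np.float64(0.4), np.float64(1.0), np.float64(0.0)), (2.0, np.float64(-0.6), np.float64(1.9), np.float64(-0.3)), (0.0, np.float64(-1.0), np.float64(0.6), np.float64(3.1))]
end xy 623.52 21.12
t 33.92 tcp [623.8  21.3  69.3] F [-1.  -0.3  2.8] w 0.472
t 34.17 tcp [623.9  21.3  69.2] F [-3.1 -0.   9.1] w 0.472
```

```bash
python3 - <<'E'
from h import *
x,y=robot.observe()["tcp_pos"][:2]
grip(0.75); go([x,y,140],250)
robot.movep([495,-375,270],rv(np.radians(23))); robot.hold(.3); st()
im,K,R,t=look("wrist","pics/s1.png",["scanner","scanner_grip","cradle","cradle_seat"])
np.savez("s1.npz",K=K,R=R,t=t)
sc,*_=look("scene","pics/sc2.png",["cap_a"])
a=cv2.resize(sc[150:270,215:395],(600,400),interpolation=3)
cv2.imwrite("pics/v2.png",np.vstack([cv2.resize(im,(600,375))[:200],a])[:,:,::-1])
E
```

```text
t 37.07 tcp [ 495.4 -374.4  269.9] F [ 0.   0.2 -0.1] w 0.752
scanner 0.91 [ 352.2 -413.7   23.6] [217. 155.]
scanner 0.8 [ 776.9 -390.7   24. ] [472. 245.]
scanner 0.7 [ 513.4 -404.9    7.5] [319. 188.]
scanner_grip 0.97 [ 704.4 -369.9   22. ] [439. 217.]
scanner_grip 0.67 [ 518.3 -415.1   79.9] [320. 209.]
scanner_grip 0.63 [ 362.6 -344.8   24.5] [239. 113.]
cap_a 0.68 [623.9  20.8  57.5] [316. 228.]
cap_a 0.67 [616.   92.5  58.4] [343. 238.]
cap_a 0.59 [623.   23.7  62.2] [317. 226.]
cap_a 0.55 [633.6 -47.6  59.7] [292. 218.]
```

View pics/v2.png

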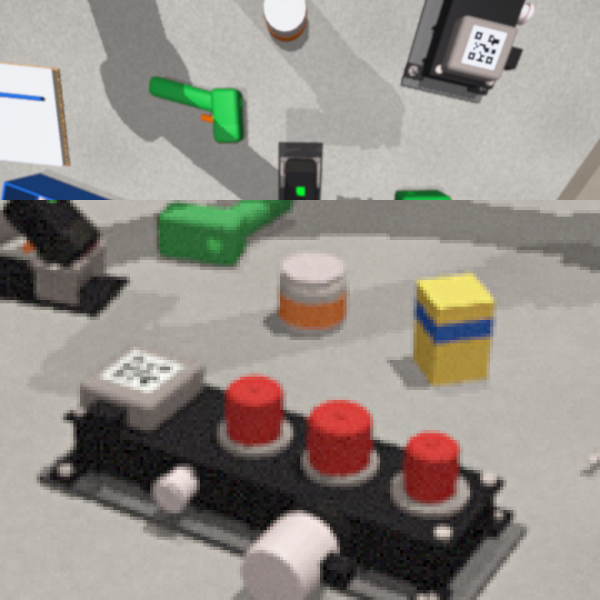

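```bash
python3 - <<'E'
from h import *
im=cv2.imread("pics/s1.png"); cv2.imwrite("pics/s1c.png",cv2.resize(im[145:265,270:370],(500,600),interpolation=3))
d=np.load("s1.npz");
np.save("dummy.npy",0)
E
```

```text
(no output)
```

View pics/s1c.png

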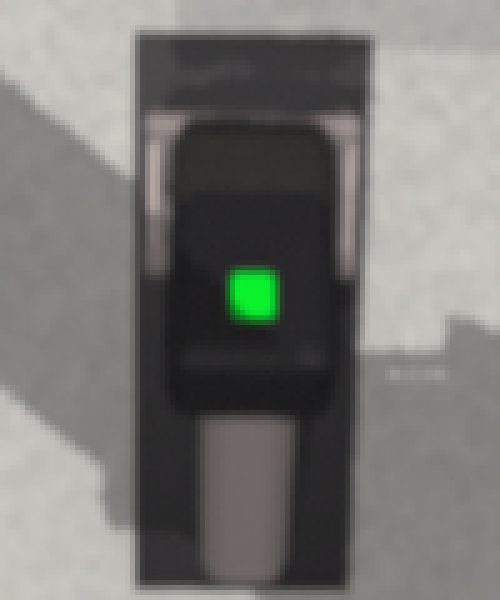

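```bash
python3 - <<'E'
from h import *
d=np.load("s1.npz");K,R,t=d["K"],d["R"],d["t"];C=-R.T@t
def w(px,z):
    v=R.T@np.linalg.inv(K)@[270+px[0]/5,145+px[1]/5,1]; return (C+v*(z-C[2])/v[2])[:2]
FL,FR,BL,BR=[w(p,6) for p in((137,35),(370,38),(137,587),(348,587))]
print(FL,FR,BL,BR)
for a,b in((FL,BL),(FR,BR)): v=a-b; print("head",np.degrees(np.arctan2(v[1],v[0])),np.linalg.norm(v))
v=FR-FL;v2=BR-BL;print("y-axis",np.degrees(np.arctan2(v[1],v[0])),np.degrees(np.arctan2(v2[1],v2[0])),np.linalg.norm(v),np.linalg.norm(v2))
h=np.radians(112);g=np.array([513.,-403.5])-12*np.array([np.cos(h),np.sin(h)]);print("grip from origin",g)
print("center of head cols mid", w((253,265),90), w((253,295),100))
# candidate lift poses
u=np.load("u.npy"); L=np.array([u[0]+127*np.sin(u[2]),u[1]-127*np.cos(u[2])]); print("label",L)
E
```

```text
[ 460.01618935 -365.32000256] [ 526.59093676 -337.86207675] [ 530.95307658 -539.19375522] [ 597.30884366 -510.83220325]
head 112.19444143589263 187.78744322588696
head 112.23693468593378 186.86810058458374
y-axis 22.413089668598637 23.14266440888652 72.01482265608165 72.16277055611278
grip from origin [ 517.49527912 -414.62620625]
center of head cols mid [ 512.01219983 -398.33315869] [ 513.97213293 -403.22959839]
label [ 654.24680373 -144.10366666]
```

```bash
cat >> h.py <<'E'
H=np.radians(112.3); AS=H-np.pi/2
G=np.array([518.7,-415.1])
E
python3 - <<'E'
from h import *
robot.movep([*G,135],rv(AS)); robot.hold(.2)
go([*G,61],120); robot.hold(.15); st(); grip(0.0,35); robot.hold(.1); o=st()
np.save("g.npy",o["tcp_pos"])
go([G[0],G[1],70],40); st(); go([G[0],G[1],180],150); st()
L=np.array([654.4,-143.6]); p=L-110.7*np.array([np.cos(H),np.sin(H)])
robot.movep([*p,171],rv(AS)); robot.hold(.4); st()
look("scene","pics/h1.png",["scan_window","label","scanner_grip"]); look("top","pics/h2.png",["scan_window","label"])
im=cv2.vconcat([cv2.imread("pics/h1.png")[110:270,150:400],cv2.imread("pics/h2.png")[100:260,280:530]]); cv2.imwrite("pics/h12.png",cv2.resize(im,(468,600),interpolation=3))
E
```

```text
t 39.16 tcp [ 519.3 -415.5   62.1] F [ 0.4 -1.  -0.4] w 0.748
t 39.73 tcp [ 518.7 -415.3   61.2] F [-0.4 -0.1  3.6] w 0.499
t 40.1 tcp [ 518.8 -415.    70.1] F [-0.5 -0.6 -2.3] w 0.499
t 40.98 tcp [ 517.9 -414.9  178.9] F [-0.2 -0.3 -2.9] w 0.5
t 42.35 tcp [ 696.1 -246.9  171.2] F [ 0.1  0.2 -2.1] w 0.495
scan_window 0.97 [ 389.6 -390.5   21.3] [263. 158.]
scan_window 0.85 [ 680.2 -215.   144.4] [228. 171.]
scan_window 0.55 [ 757.5 -349.4   24.4] [174. 206.]
label 0.7 [632.7 -45.7  59.7] [292. 218.]
label 0.61 [ 654.1 -146.    77.8] [257. 200.]
scanner_grip 0.97 [ 695.1 -248.9  190.4] [213. 152.]
scanner_grip 0.68 [ 693.  -235.6  115.7] [219. 181.]
scanner_grip 0.63 [ 363.1 -339.9   18.7] [281. 161.]
scanner_grip 0.57 [ 700.6 -369.1   19.9] [187. 197.]
scan_window 0.68 [ 679.9 -209.4  147.6] [391. 163.]
scan_window 0.6 [ 382.9 -391.3   24.5] [440. 273.]
scan_window 0.54 [ 687.4 -236.2  111.3] [398. 165.]
label 0.81 [ 653.7 -141.5   81.2] [365. 176.]
label 0.72 [634.1 -49.8  60.6] [335. 182.]
label 0.66 [345.5 118.2  -0.5] [273. 272.]
```

View pics/h12.png

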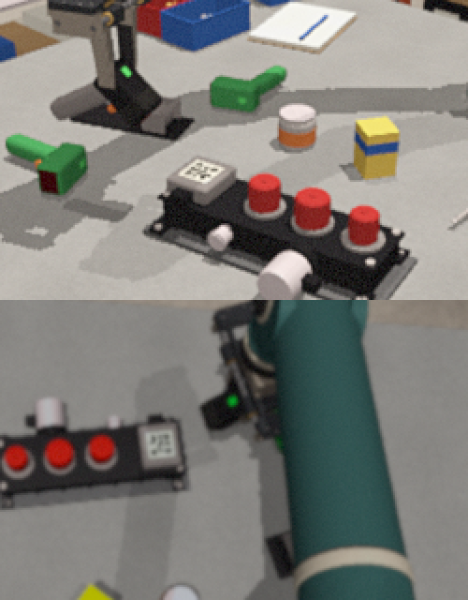

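The beam line computed from the seen window passes within about 5 mm of the label centre. I'll hold here, then return the scanner.

```bash
python3 - <<'E'
from h import *
robot.hold(1.5); st()
g=np.load("g.npy")
robot.movep([g[0],g[1],180],rv(AS)); robot.hold(.4); st()
go([g[0],g[1],85],120); robot.hold(.2); st()
for z in (75,70,66,64,63,62):
    go([g[0],g[1],z],40); F=robot.observe()["contact_force"]; print(z,np.round(F,1))
    if F[2]>6: break
robot.hold(.2); st()
E
```

```text
t 44.2 tcp [ 696.4 -246.   171. ] F [-0.  -0.9 -3.3] w 0.498
t 45.57 tcp [ 519.2 -414.7  179.9] F [-0.9 -0.6 -2.1] w 0.498
t 46.71 tcp [ 519.1 -415.6   85.9] F [-0.1 -0.2 -1.8] w 0.498
75 [-0.4 -0.2 -3. ]
70 [ 0.9 -0.9 -2. ]
66 [ 0.4 -0.6 -2.8]
64 [ 0.8  0.3 -1.7]
63 [-0.1 -0.1 -2.6]
62 [ 0.4 -0.1 -2.6]
t 48.58 tcp [ 518.7 -415.3   62. ] F [-0.2  0.7 -2.2] w 0.496
```

```bash
python3 - <<'E'
from h import *
g=np.load("g.npy")
go([g[0],g[1],g[2]-0.2],20); st(); grip(0.75); robot.hold(.2); st()
go([g[0],g[1],150],150)
robot.movep([495,-375,270],rv(np.radians(23))); robot.hold(.3); st()
im,*_=look("wrist","pics/e1.png",["scanner","scanner_grip"])
look("scene","pics/e2.png",["cap_a","scanner"])
a=cv2.imread("pics/e1.png")[145:265,270:370]; b=cv2.imread("pics/e2.png")[110:270,190:430]
cv2.imwrite("pics/e.png",cv2.hconcat([cv2.resize(a,(333,400)),cv2.resize(b,(467,400))]))
s=cv2.imread("pics/s1.png")[145:265,270:370]; print("diff vs before",np.abs(a.astype(int)-s).mean())
E
```

```text
t 48.83 tcp [ 518.8 -415.3   61.3] F [-0.1  0.7  0.1] w 0.503
t 49.55 tcp [ 518.7 -415.3   61. ] F [-0.1  0.1  0.3] w 0.75
t 51.17 tcp [ 494.6 -375.   268.5] F [-0.1  0.2  0.8] w 0.754
scanner 0.68 [ 514.  -403.7    6.1] [320. 188.]
scanner 0.67 [ 779.2 -391.3   24.2] [475. 247.]
scanner 0.62 [ 350.2 -415.    19.4] [217. 155.]
scanner_grip 0.87 [ 362.4 -342.5   24.6] [240. 112.]
scanner_grip 0.84 [ 519.5 -413.4   77.5] [322. 208.]
scanner_grip 0.59 [ 700.8 -369.9   23. ] [438. 217.]
cap_a 0.79 [634.3 -45.7  58. ] [292. 219.]
cap_a 0.74 [623.1  24.1  54.6] [317. 229.]
cap_a 0.73 [613.4  87.9  59.5] [342. 236.]
scanner 0.96 [ 343.2 -413.5   21.4] [269. 152.]
scanner 0.9 [ 516.3 -404.2    5.2] [231. 175.]
scanner 0.59 [ 776.  -387.2   20.4] [160. 205.]
diff vs before 4.6176111111111116
```

View pics/e.png

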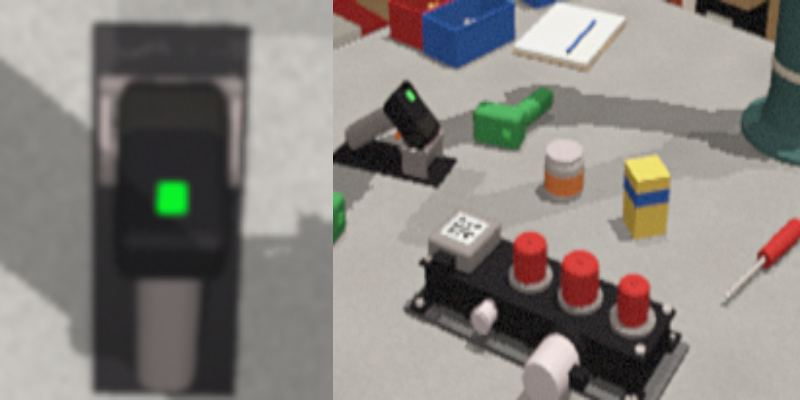

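The scanner is back in its cradle as at the start, and all three caps sit on their shoulders at (530,258), (580,280) and (632,302). Carton, tin and screwdriver look untouched.

```bash
python3 -c "
from h import *
robot.job_done(); st()"
```

```text
the job is handed in; nothing more can be done
the job is handed in; nothing more can be done
```

The job is handed in at about 51 s of robot time (limit 72 s). `job_done` reports no verdict, so these are my own checks.

- **Caps:** The narrow cap_a went on port0, the middle cap_b on port2 and the wide cap_c on port1. Each slid down freely, so the first try fitted every time, and met the shoulder where expected, with 8–9 N of downward push. All three were let go, and the last picture shows them upright on their shoulders.
- **Scan:** I held the black scanner still, about 95–100 mm from the label, for about 1.8 s. From the networks' window positions, the beam passed about 5 mm from the label centre, inside the 15 mm limit. That estimate carries a few mm of error.
- **Return:** The scanner is back in its cradle and released. The last wrist picture put it at (514, -404, 6) mm, within 2 mm of where it was before the pick. The arm stands clear, touching nothing.
- **Other items:** The carton, tin and screwdriver look unmoved in the final picture.

No check failed. The networks' position estimates scattered by about 3–5 mm between cameras, and they also reported the two green look-alikes as scanners; I left those alone.

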